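# Lay out the cook's seasoning tray

## Robot

A 6-joint arm with a two-finger parallel gripper is mounted at the origin on a cart in front of the work surface, level with it; the furniture and walls round the work are solid. World frame = base frame: x ahead of the robot, y to its left, z up, the work surface at z = 0. Lengths are in mm, angles in rad, forces in N, time in s.
With the tool pointing down it reaches from about 400 to 925 mm from the base axis. Payload 12.5 kg.
Tool frame: the origin (TCP) lies where the fingers leave the gripper's body, on its centre line; the fingertips stand 78 mm ahead of it and the grasp point (between the pads) lies 59 mm ahead of it (env.tip_extent is the distance from the TCP to the fingertips, in mm); z points along the fingers, y is the direction in which the jaws open and shut (so a half turn about z gives the same grasp; the last joint's range is limited). The gripper opens to 95 mm and grips with 3 to 60 N. Pads are 20 mm wide; open, the fingers measure 119 mm over their backs; the gripper's body (75 mm by 180 mm) begins 59 mm behind the grasp point.
Start: joints at [1.135, 0.491, 1.559, -0, 1.092, -0.106], TCP at [202.389, 591.334, 292.261] pointing down, gripper open.
Joint ranges: [-3.1, 3.1], [-0.84, 2.19], [0.05, 2.79], [-1.13, 4.28], [0.06, 2.93], [-2.69, 2.69]. Speed limits (rad/s): [2.22, 2.22, 2.79, 3.14, 3.14, 3.14].

## Interface

Orientations are given as [roll, pitch, yaw] about the fixed x, y, z axes, in that order (R = Rz(yaw) Ry(pitch) Rx(roll)).
In Python, from cell import env gives the robot as it stands. The module is installed in compiled form; this text tells all that it offers.
- The arm moves only by the tool play_rows, never from a script. Its argument "targets" is a list of rows, each an object with "linear": the shift along the tool's x, y, z in mm, a list of three; "turn": the turn about the tool's z in rad. A call has 1 to 20 rows; each row is the pose to reach, as a shift and turn from the pose commanded when the call began, along the tool's axes at that moment; what a row does not reach only later rows make up. A row lasts 1/8 s, in which the tool goes at most 62.5 mm and 10.7 degrees, less where a joint would pass 70% of its speed; a pose out of reach is approached as far as the arm can. A call with a gripper value outside its range is refused whole. "hand" is the finger opening in mm, from 0 to 95.1, set as the call begins (left out, the last holds). The fingers move at their own pace and stop on an object; the grip force is fixed at half the most. Time passes only in rows, so rows that repeat a pose let the fingers close. It gives the time, the measured TCP pose, the force and the opening at its end, in the units of the state.
- env.state(): the state, without advancing time (a new reading comes with each control period).
- env.read_camera(name): name is "scene" or "top" or "wrist"; returns (picture, depth): 420x560x3 uint8, red, green, blue; 420x560 float32, mm along the optical axis (not along the pixel's ray), 0 where there is no reading.
- env.camera_params(name): a dict with "fx", "fy", "cx", "cy" (pixels), "R" (3x3) and "t" (3): a world point X has camera coordinates R X + t. Camera axes: x right, y down, z forward; pixel columns grow to the right and rows downward; lengths in mm; the calibration is good to about 2 mm. A picture is of the moment at which its call begins: read the wrist's pose just before it. camera_params takes no time and is no camera call; for the wrist camera it gives the pose at the moment of the call.
- env.job_done(): hands the job in, once; it reports no verdict.
The state is a dict: "t": time; "joints": joint angles; "qvel": joint speeds; "tau": joint torques, N m; "eef_pos": TCP position; "tcp_rot": TCP orientation; "ft_force": force on the tool from outside, world axes, zero at the start; "moment": the same for the moment, N m; "opening": opening from 0.0 (shut) to 1.0 (fully open).
Only numpy, scipy, OpenCV 4.12 (cv2) and the standard library are available. Lean on these libraries where they do the work, as an engineer would, in place of code of your own. Each camera call takes 0.05 s, during which the arm holds its last target.

## Task

Gather the seasonings onto the white tray, each standing upright in the middle of its own mat: the salt shaker on the blue mat, the taller of the two wooden mills (pepper) on the black mat, the green-capped herb jar that stands out on the worktop on the green mat and the garlic bulb on the red mat. Leave the shorter mill, the onion and the three similar jars in the row at the back wall where they are, and let go of everything at the end.

Things in the scene. Friction and masses are not known exactly. Their poses are not given: they have to be found in the camera images.
- salt_shaker: salt shaker: clear glass body, light grey domed cap; 90 mm tall, round, 44 mm across up to 70 mm height, the cap 34 mm; 0.07 to 0.14 kg; standing upright on the worktop; origin at the centre of its underside, z up
- tall_mill: the pepper mill: the taller of two brown turned-wood mills, 150 mm tall with a small metal ball on top; round, at most 58 mm across, grip it between 70 and 105 mm height where it closes to 50 to 58 mm; the head does not turn; 0.13 to 0.25 kg; standing upright on the worktop; origin at the centre of its underside, z up
- spice_jar: herb jar: glass jar with a green label and a green cap, standing by itself out on the worktop (three similar jars in a row against the back wall, out of reach, are fixed there and not meant); 106 mm tall, round, 46 mm across (44 mm below the cap); 0.08 to 0.15 kg; standing upright on the worktop; origin at the centre of its underside, z up
- garlic: garlic bulb: whitish-pink, 60 x 57 mm across, 58 mm tall with its tip up, widest about 25 mm above its underside; sits stably on its base; 0.03 to 0.055 kg; origin at the centre of its underside, z up
- mat_blue: blue round mat, 80 mm wide, 4 mm thick, fixed in the tray; origin at the centre of its underside: its top is 4 mm above that, 10 mm above the worktop; x, y parallel to the tray's sides. Tray: white, fixed, 220 mm square, floor 6 mm and rim 12 mm high, flat wire handles stick out 26 mm on two sides; the four mats lie in it two by two, in any arrangement, centres 115 mm apart
- mat_black: black round mat, 80 mm wide, 4 mm thick, fixed in the tray; origin at the centre of its underside: its top is 4 mm above that, 10 mm above the worktop; x, y parallel to the tray's sides. Tray: white, fixed, 220 mm square, floor 6 mm and rim 12 mm high, flat wire handles stick out 26 mm on two sides; the four mats lie in it two by two, in any arrangement, centres 115 mm apart
- mat_green: green round mat, 80 mm wide, 4 mm thick, fixed in the tray; origin at the centre of its underside: its top is 4 mm above that, 10 mm above the worktop; x, y parallel to the tray's sides. Tray: white, fixed, 220 mm square, floor 6 mm and rim 12 mm high, flat wire handles stick out 26 mm on two sides; the four mats lie in it two by two, in any arrangement, centres 115 mm apart
- mat_red: red round mat, 80 mm wide, 4 mm thick, fixed in the tray; origin at the centre of its underside: its top is 4 mm above that, 10 mm above the worktop; x, y parallel to the tray's sides. Tray: white, fixed, 220 mm square, floor 6 mm and rim 12 mm high, flat wire handles stick out 26 mm on two sides; the four mats lie in it two by two, in any arrangement, centres 115 mm apart
- short_mill: look-alike that stays: the shorter wooden mill, same brown turned wood and metal ball as the pepper mill but only 130 mm tall, 58 mm across; loose; standing upright on the worktop; origin at the centre of its underside, z up
- onion: look-alike that stays: brown onion, 73 x 75 mm across, 77 mm tall, loose on the worktop; origin at the centre of its underside, z up
Not all that is in view belongs to the job. Leave any pink look-alike of the tall_mill alone.

How it is judged (in metres and radians):
At the end, for the whole second after the job is handed in: Salt shaker on the blue mat, taller mill on the black, herb jar on the green and garlic on the red, each within 15 mm of the mat's centre, resting on the mat, upright within 0.12 rad (garlic 0.35 rad) and still; the shorter mill and the onion within 20 mm of where they started and not tipped (horizontal distance between salt_shaker and mat_blue below 0.015 m and z of salt_shaker in the frame of mat_blue between -0.004 and 0.012 m and angle between each of salt_shaker, tall_mill, spice_jar's own z axis and vertical below 0.12 rad and linear speed of each of salt_shaker, tall_mill, spice_jar, garlic below 0.02 m/s and horizontal distance between tall_mill and mat_black below 0.015 m and z of tall_mill in the frame of mat_black between -0.004 and 0.012 m and horizontal distance between spice_jar and mat_green below 0.015 m and z of spice_jar in the frame of mat_green between -0.004 and 0.012 m and horizontal distance between garlic and mat_red below 0.015 m and z of garlic in the frame of mat_red between -0.004 and 0.012 m and angle between each of garlic, short_mill, onion's own z axis and vertical below 0.35 rad and distance of each of short_mill, onion from where it was at the start of the episode below 0.02 m); the robot touches nothing.
It fails at once if the shorter mill is carried off, pushed away or tipped (distance of short_mill from where it was at the start of the episode above 0.03 m or angle between short_mill's own z axis and vertical above 0.5 rad).
It fails at once if the onion is carried off or pushed away (distance of onion from where it was at the start of the episode above 0.03 m).
It fails at once if a seasoning is knocked over (angle between any of salt_shaker, tall_mill, spice_jar, garlic's own z axis and vertical above 0.8 rad).
It also fails if it takes over 122 s, if anything falls off the work surface, if the arm or the gripper's body presses on something with over 40 N, if the wrist force passes 120 N, or if a joint passes its speed limit or range.

## Working session

There is one attempt and no reset: what is moved stays moved. The work goes in short steps, Python scripts to look and compute and a tool call to move; the robot and the scene stay as the last step left them, time stands still between calls to the robot, and variables do not carry over. Pictures are saved under pics/ and viewed, and the job is handed in when it is done.

Besides the shell and the picture viewer there is one more tool, called after "Request:" as name(argument=value, ...), one argument or row to a line, values as JSON. play_rows: Moves the arm, as the interface text tells. Its arguments: {"type":"object","properties":{"targets":{"type":"array","items":{"type":"object","properties":{"linear":{"type":"array","items":{"type":"number"}},"turn":{"type":"number"}}}},"hand":{"type":"number"}},"required":["targets"]}

```bash
mkdir -p pics; cat > h.py <<'E'
import numpy as np, cv2
from cell import env
def snap(n,f):
    p=env.camera_params(n); im,d=env.read_camera(n); np.savez(f'pics/{f}.npz',im=im,d=d,**{k:np.array(p[k]) for k in p}); cv2.imwrite(f'pics/{f}.png',im[:,:,::-1]); return im,d,p
def world(p,u,v,z):
    R=np.array(p['R']);t=np.array(p['t']); c=-R.T@t
    r=R.T@np.array([(u-p['cx'])/p['fx'],(v-p['cy'])/p['fy'],1.0]); return c+r*(z-c[2])/r[2]
def cloud(p,d):
    v,u=np.mgrid[:d.shape[0],:d.shape[1]]; R=np.array(p['R']);t=np.array(p['t'])
    X=np.stack([(u-p['cx'])/p['fx']*d,(v-p['cy'])/p['fy']*d,d],-1)
    return (X-t)@R
E
python3 - <<'E'
from h import *
for n in('scene','top','wrist'):
    im,d,p=snap(n,n+'0'); print(n,p['fx'],p['cx'],-np.array(p['R']).T@p['t'])
print(env.state())
E
```

```text
scene 391.34132265011107 279.13021767092147 [ 174.38705043 -567.38620388  644.02659294]
top 495.13798818069 278.0956775273596 [ 423.90907753   71.09127834 1128.41121672]
wrist 312.25869035112794 277.63694434558425 [131.16928922 615.53194958 384.31410131]
{'t': 0.15, 'joints': array([ 1.13539555e+00,  4.91370014e-01,  1.55928541e+00, -1.76501838e-07,
        1.09170167e+00, -1.05577407e-01]), 'qvel': array([-4.28429031e-04, -2.54486130e-03, -2.35905992e-03,  9.30997207e-04,
        2.34943974e-04,  3.30638030e-07]), 'tau': array([ 2.28889083e-03, -6.12898350e+01, -2.58279240e+01,  6.92935777e-02,
        4.72835242e-02, -1.00760005e-04]), 'eef_pos': array([202.34213391, 591.22636042, 291.83598758]), 'tcp_rot': array([-3.14083246e+00, -8.04016866e-05,  2.81176933e+00]), 'ft_force': array([-0.56347768, -0.24196918,  0.16297078]), 'moment': array([-0.00829471, -0.02262691,  0.02296529]), 'opening': 0.9996425220468309}
```

View pics/scene0.png

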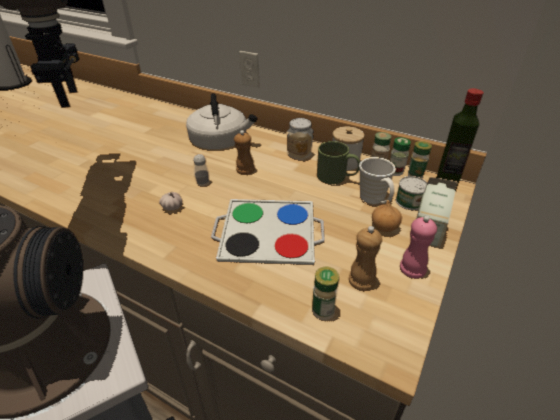

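View pics/top0.png

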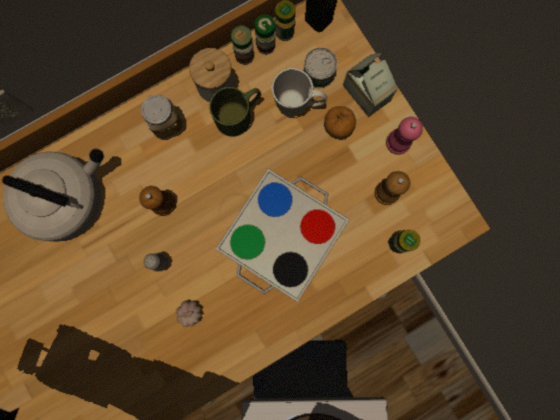

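View pics/wrist0.png

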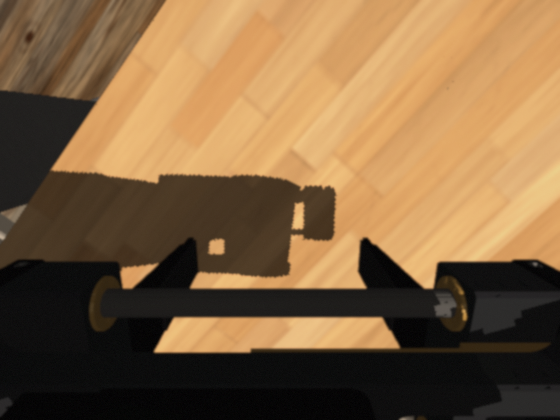

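```bash
python3 - <<'E'
from h import *
q=np.load('pics/top0.npz'); p={k:q[k] for k in('fx','fy','cx','cy','R','t')}
C=cloud(p,q['d']); im=q['im']
for n,(u,v,r) in dict(millA=(150,197,22),millB=(397,183,20),pink=(410,128,20),salt=(152,262,16),jar=(406,241,20),garlic=(188,313,20),onion=(340,122,22),mug=(293,92,35),gmug=(235,110,35),box=(370,85,30),can=(320,65,20),cork=(210,70,25),kettle=(50,195,55),jar2=(160,113,25)).items():
    m=np.zeros(im.shape[:2],bool); yy,xx=np.mgrid[:420,:560]; m=((xx-u)**2+(yy-v)**2<r*r)&(C[:,:,2]>12)&(q['d']>0)
    P=C[m]; zt=np.percentile(P[:,2],99.5); T=P[P[:,2]>zt-12]
    print(n,len(P),'ztop %.0f'%zt,'topmean',T.mean(0).round(0),'xy min',P.min(0).round(0)[:2],'max',P.max(0).round(0)[:2])
hsv=cv2.cvtColor(im,cv2.COLOR_RGB2HSV)
yy,xx=np.mgrid[:420,:560]; tr=((xx-283)**2+(yy-234)**2<72**2)
for n,mm in dict(blue=(hsv[...,0]>95)&(hsv[...,0]<130)&(hsv[...,1]>120),green=(hsv[...,0]>50)&(hsv[...,0]<90)&(hsv[...,1]>120),red=((hsv[...,0]<8)|(hsv[...,0]>172))&(hsv[...,1]>150),black=(im.max(2)<45)).items():
    mm=(mm&tr).astype(np.uint8); k,l,s,c=cv2.connectedComponentsWithStats(mm); i=1+s[1:,4].argmax()
    cs,_=cv2.findContours((l==i).astype(np.uint8),0,2); h=cv2.convexHull(max(cs,key=cv2.contourArea)); e=cv2.fitEllipse(h)
    w=world(p,*e[0],10); print(n,s[i],np.round(e[0],1),'diam',np.array(e[1])/p['fx']*1118,w.round(1), C[l==i].mean(0).round(1))
E
```

```text
millA 687 ztop 130 topmean [590. 336. 122.] xy min [564. 310.] max [618. 360.]
millB 701 ztop 151 topmean [ 609. -175.  144.] xy min [ 583. -201.] max [ 633. -151.]
pink 740 ztop 150 topmean [ 724. -207.  143.] xy min [ 700. -279.] max [ 800. -183.]
salt 381 ztop 91 topmean [457. 339.  85.] xy min [436. 318.] max [478. 357.]
jar 582 ztop 110 topmean [ 492. -199.  105.] xy min [ 469. -222.] max [ 514. -176.]
garlic 513 ztop 56 topmean [345. 270.  49.] xy min [316. 243.] max [372. 299.]
onion 797 ztop 74 topmean [770. -71.  67.] xy min [ 734. -106.] max [803. -38.]
mug 1770 ztop 102 topmean [829.  30.  96.] xy min [782. -45.] max [908. 111.]
gmug 1614 ztop 103 topmean [809. 182.  96.] xy min [745. 106.] max [880. 242.]
box 2088 ztop 141 topmean [ 860. -124.  135.] xy min [ 789. -216.] max [927. -86.]
can 1054 ztop 100 topmean [852.   5.  96.] xy min [836. -67.] max [937.  17.]
cork 1711 ztop 117 topmean [873. 213. 113.] xy min [815. 169.] max [962. 283.]
kettle 7298 ztop 144 topmean [605. 571. 138.] xy min [507. 463.] max [739. 703.]
jar2 1281 ztop 113 topmean [779. 328. 109.] xy min [740. 289.] max [817. 359.]
blue [258 183  34  34 882] [274.6 199.3] diam [74.77739013 75.38713415] [595.1  79.4  10. ] [594.1  79.4  17. ]
green [231 225  34  34 893] [247.2 241.6] diam [75.33771034 75.84850338] [499.6 142.8  10. ] [499.4 142.7  11.9]
red [300 210  35  34 919] [317.2 226.3] diam [76.19807904 77.24658207] [531.6 -16.3  10. ] [531.4 -16.2  11.8]
black [274 253  33  34 881] [290.  269.2] diam [74.56847162 75.74081841] [436.1  47.1  10. ] [436.1  47.3  18.2]
```

```bash
python3 - <<'E'
import cv2
a=cv2.imread('pics/top0.png'); s=cv2.imread('pics/scene0.png')
c=[cv2.resize(x,(390,290),interpolation=cv2.INTER_CUBIC) for x in (a[150:300,130:330][0:145], a[100:265,330:440], s[120:220,150:270],s[190:320,300:440])]
import numpy as np
cv2.imwrite('pics/crop0.png',np.vstack([np.hstack(c[:2]),np.hstack(c[2:])]))
E
```

```text
(no output)
```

View pics/crop0.png

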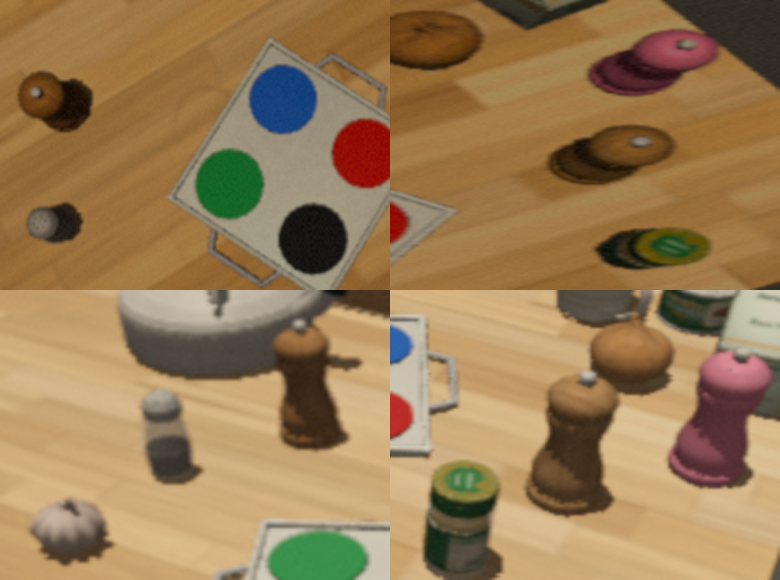

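Mill candidates in the top view: brown mill at (150,198), 130 mm tall, so the short one. Brown mill at (397,183), 151 mm tall, so the pepper mill. The pink mill at (410,128) is a decoy.

Jar candidates: the lone jar at (406,241) is the target. The row at (243,40), (264,30) and (285,18) stays.

Salt is at (152,262) and garlic at (188,313). The onion at (340,122) is not garlic. The crop agrees with all of these.

Garlic goes first.

```bash
cat >> h.py <<'E'
from scipy.spatial.transform import Rotation as Ro
def to(*ws):
    s=env.state(); R=Ro.from_euler('xyz',s['tcp_rot']).as_matrix()
    print('at',np.round(s['eef_pos'],1),'rot',np.round(s['tcp_rot'],3),'open',round(s['opening']*95.1,1),'F',np.round(s['ft_force'],1),'t',s['t'])
    for w in ws: print(w,'->',np.round(R.T@(np.array(w)-s['eef_pos']),1))
E
python3 -c "
from h import *
to((344.5,270.5,290),(344.5,270.5,150),(344.5,270.5,86))"
```

```text
at [202.3 591.2 291.8] rot [-3.141 -0.     2.812] open 95.1 F [-0.6 -0.2  0.2] t 0.15
(344.5, 270.5, 290) -> [-238.4 -257.4    2. ]
(344.5, 270.5, 150) -> [-238.4 -257.3  142. ]
(344.5, 270.5, 86) -> [-238.4 -257.2  206. ]
```

Request:
play_rows(
  targets=[
    {"linear":[-30,-32,0],"turn":0},
    {"linear":[-60,-64,0],"turn":0},
    {"linear":[-90,-97,0],"turn":0},
    {"linear":[-120,-130,0],"turn":0},
    {"linear":[-150,-162,0],"turn":0},
    {"linear":[-180,-194,0],"turn":0},
    {"linear":[-210,-227,0],"turn":0},
    {"linear":[-238.4,-257.4,0],"turn":0},
    {"linear":[-238.4,-257.4,40],"turn":0},
    {"linear":[-238.4,-257.4,80],"turn":0},
    {"linear":[-238.4,-257.4,110],"turn":0},
    {"linear":[-238.4,-257.4,110],"turn":0},
    {"linear":[-238.4,-257.4,110],"turn":0},
    {"linear":[-238.4,-257.4,110],"turn":0},
  ],
)

```text
t: 1.9
eef_pos: [344.9, 270.9, 183.4]
tcp_rot: [3.14, 0.001, 2.812]
ft_force: [-0.1, -0.3, -0.3]
opening: 1.001
```

```bash
python3 -c "
from h import *
snap('wrist','w1')
to((344.5,270.5,86))"
```

```text
at [344.8 270.8 183.3] rot [3.140e+00 1.000e-03 2.812e+00] open 94.9 F [ 0.   0.3 -0.6] t 1.95
(344.5, 270.5, 86) -> [ 0.4 -0.6 97.3]
```

View pics/w1.png

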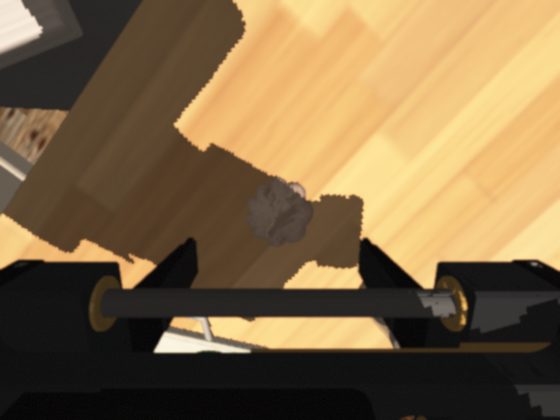

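The garlic at (280,212) is centred between the fingers, whose midpoint is about x=278. I'll descend and grip.

Request:
play_rows(
  targets=[
    {"linear":[0,0,25],"turn":0},
    {"linear":[0,0,50],"turn":0},
    {"linear":[0,0,75],"turn":0},
    {"linear":[0,0,90],"turn":0},
    {"linear":[0,0,97],"turn":0},
    {"linear":[0,0,97],"turn":0},
    {"linear":[0,0,97],"turn":0},
  ],
)

```text
t: 2.82
eef_pos: [344.8, 270.8, 85.9]
tcp_rot: [3.141, 0.001, 2.812]
ft_force: [-0.2, -0.1, -0.9]
opening: 1.0
```

Request:
play_rows(
  hand=30,
  targets=[
    {"linear":[0,0,0],"turn":0},
    {"linear":[0,0,0],"turn":0},
    {"linear":[0,0,0],"turn":0},
    {"linear":[0,0,0],"turn":0},
    {"linear":[0,0,0],"turn":0},
    {"linear":[0,0,0],"turn":0},
    {"linear":[0,0,0],"turn":0},
    {"linear":[0,0,0],"turn":0},
  ],
)

```text
t: 3.82
eef_pos: [344.6, 270.6, 85.2]
tcp_rot: [3.141, 0.0, 2.812]
ft_force: [-0.2, 1.4, 1.0]
opening: 0.574
```

```bash
python3 -c "
from h import *
to((344.5,270.5,200),(531.6,-16.3,200),(531.6,-16.3,98))"
```

```text
at [344.6 270.6  85.2] rot [3.141 0.    2.812] open 54.6 F [-0.2  1.4  1. ] t 3.825
(344.5, 270.5, 200) -> [ 1.000e-01 -2.000e-01 -1.148e+02]
(531.6, -16.3, 200) -> [-269.8 -210.9 -114.8]
(531.6, -16.3, 98) -> [-269.8 -210.9  -12.8]
```

Request:
play_rows(
  targets=[
    {"linear":[0,0,-20],"turn":0},
    {"linear":[0,0,-50],"turn":0},
    {"linear":[0,0,-80],"turn":0},
    {"linear":[0,0,-115],"turn":0},
    {"linear":[-27,-21,-115],"turn":0},
    {"linear":[-54,-42,-115],"turn":0},
    {"linear":[-81,-63,-115],"turn":0},
    {"linear":[-108,-84,-115],"turn":0},
    {"linear":[-135,-105,-115],"turn":0},
    {"linear":[-162,-127,-115],"turn":0},
    {"linear":[-189,-148,-115],"turn":0},
    {"linear":[-216,-169,-115],"turn":0},
    {"linear":[-243,-190,-115],"turn":0},
    {"linear":[-262,-205,-115],"turn":0},
    {"linear":[-269.8,-210.9,-115],"turn":0},
    {"linear":[-269.8,-210.9,-115],"turn":0},
    {"linear":[-269.8,-210.9,-115],"turn":0},
  ],
)

```text
t: 5.95
eef_pos: [531.0, -15.6, 200.2]
tcp_rot: [3.142, -0.001, 2.812]
ft_force: [-1.3, 0.0, -0.5]
opening: 0.575
```

```bash
python3 -c "
from h import *
snap('wrist','w2');snap('scene','s2')
to((531.6,-16.3,96))"
```

```text
at [531.2 -15.6 200.3] rot [ 3.142 -0.     2.813] open 55.0 F [-0.5 -0.  -0.9] t 6.05
(531.6, -16.3, 96) -> [ -0.6  -0.6 104.3]
```

View pics/w2.png

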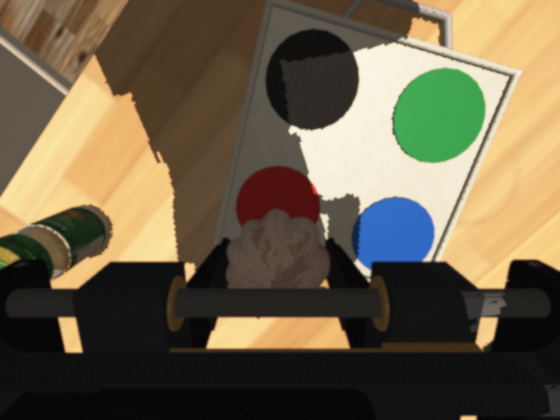

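View pics/s2.png

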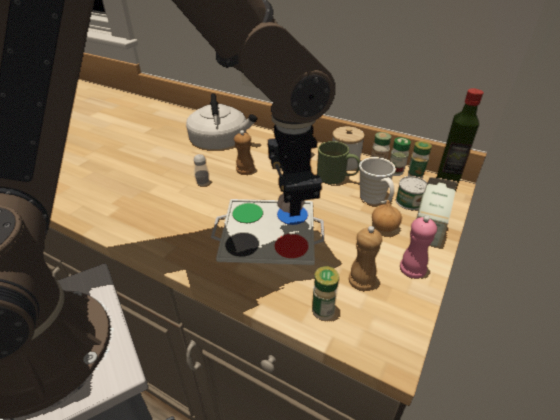

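The garlic is held at (277,250) over the red mat at (278,205). I'll lower it.

Request:
play_rows(
  targets=[
    {"linear":[-0.5,-0.5,30],"turn":0},
    {"linear":[-0.5,-0.5,60],"turn":0},
    {"linear":[-0.5,-0.5,85],"turn":0},
    {"linear":[-0.5,-0.5,95],"turn":0},
    {"linear":[-0.5,-0.5,100],"turn":0},
    {"linear":[-0.5,-0.5,103],"turn":0},
    {"linear":[-0.5,-0.5,105],"turn":0},
    {"linear":[-0.5,-0.5,105],"turn":0},
    {"linear":[-0.5,-0.5,105],"turn":0},
  ],
)

```text
t: 7.18
eef_pos: [532.0, -16.9, 95.5]
tcp_rot: [3.141, 0.0, 2.812]
ft_force: [-0.7, -0.1, -0.2]
opening: 0.579
```

Request:
play_rows(
  hand=85,
  targets=[
    {"linear":[0,0,0],"turn":0},
    {"linear":[0,0,0],"turn":0},
    {"linear":[0,0,0],"turn":0},
    {"linear":[0,0,0],"turn":0},
    {"linear":[0,0,0],"turn":0},
    {"linear":[0,0,0],"turn":0},
    {"linear":[0,0,-20],"turn":0},
    {"linear":[0,0,-50],"turn":0},
    {"linear":[0,0,-90],"turn":0},
    {"linear":[0,0,-130],"turn":0},
    {"linear":[0,0,-150],"turn":0},
    {"linear":[0,0,-150],"turn":0},
  ],
)

```text
t: 8.68
eef_pos: [532.1, -17.0, 246.4]
tcp_rot: [3.141, 0.003, 2.812]
ft_force: [-0.2, 0.3, 0.9]
opening: 0.896
```

```bash
python3 -c "
from h import *
to((457,338.5,245),(457,338.5,106))"
```

```text
at [532.1 -17.  246.4] rot [3.141e+00 3.000e-03 2.812e+00] open 85.2 F [-0.2  0.3  0.9] t 8.675
(457, 338.5, 245) -> [186.2 312.    1. ]
(457, 338.5, 106) -> [186.6 311.9 140. ]
```

Request:
play_rows(
  hand=95,
  targets=[
    {"linear":[24,40,0],"turn":0},
    {"linear":[48,80,0],"turn":0},
    {"linear":[72,120,0],"turn":0},
    {"linear":[96,160,0],"turn":0},
    {"linear":[120,200,0],"turn":0},
    {"linear":[144,240,0],"turn":0},
    {"linear":[168,280,0],"turn":0},
    {"linear":[186.2,312,0],"turn":0},
    {"linear":[186.2,312,0],"turn":0},
    {"linear":[186.2,312,20],"turn":0},
    {"linear":[186.2,312,30],"turn":0},
    {"linear":[186.2,312,30],"turn":0},
  ],
)

```text
t: 10.18
eef_pos: [456.7, 337.8, 214.3]
tcp_rot: [-3.14, -0.001, 2.811]
ft_force: [-0.7, -0.4, -0.8]
opening: 0.998
```

```bash
python3 -c "
from h import *
snap('wrist','w3');snap('top','t3')
to((457,338.5,106))"
```

```text
at [457.1 338.2 215.4] rot [3.142 0.    2.811] open 95.0 F [-0.1 -0.6  0.4] t 10.275
(457, 338.5, 106) -> [  0.2   0.3 109.4]
```

View pics/w3.png

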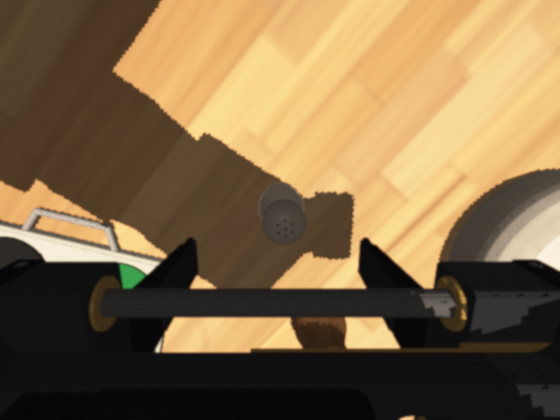

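View pics/t3.png

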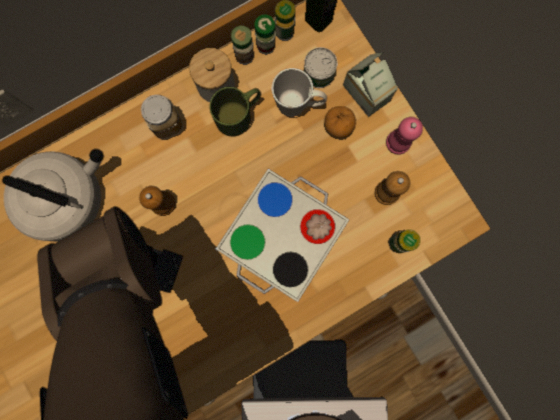

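In the top view the garlic sits centred on the red mat at (318,226). The wrist view has the salt at (283,215) between the fingers. I'll descend.

Request:
play_rows(
  targets=[
    {"linear":[0,1,30],"turn":0},
    {"linear":[0,1,60],"turn":0},
    {"linear":[0,1,85],"turn":0},
    {"linear":[0,1,100],"turn":0},
    {"linear":[0,1,109],"turn":0},
    {"linear":[0,1,109],"turn":0},
    {"linear":[0,1,109],"turn":0},
  ],
)

```text
t: 11.15
eef_pos: [457.3, 339.7, 107.0]
tcp_rot: [3.141, 0.001, 2.812]
ft_force: [-0.1, -0.2, 0.3]
opening: 1.001
```

Request:
play_rows(
  hand=25,
  targets=[
    {"linear":[0,0,0],"turn":0},
    {"linear":[0,0,0],"turn":0},
    {"linear":[0,0,0],"turn":0},
    {"linear":[0,0,0],"turn":0},
    {"linear":[0,0,0],"turn":0},
    {"linear":[0,0,0],"turn":0},
    {"linear":[0,0,0],"turn":0},
    {"linear":[0,0,0],"turn":0},
    {"linear":[0,0,0],"turn":0},
  ],
)

```text
t: 12.28
eef_pos: [457.1, 339.5, 106.2]
tcp_rot: [3.141, 0.0, 2.812]
ft_force: [-1.1, 1.0, -0.1]
opening: 0.428
```

```bash
python3 -c "
from h import *
to((595.1,79.4,206),(595.1,79.4,116))"
```

```text
at [457.1 339.5 106.2] rot [3.141 0.    2.812] open 40.7 F [-1.1  1.  -0.1] t 12.275
(595.1, 79.4, 206) -> [-214.8 -201.4  -99.8]
(595.1, 79.4, 116) -> [-214.8 -201.4   -9.8]
```

Request:
play_rows(
  targets=[
    {"linear":[0,0,-20],"turn":0},
    {"linear":[0,0,-50],"turn":0},
    {"linear":[0,0,-80],"turn":0},
    {"linear":[0,0,-100],"turn":0},
    {"linear":[-22,-21,-100],"turn":0},
    {"linear":[-44,-42,-100],"turn":0},
    {"linear":[-67,-63,-100],"turn":0},
    {"linear":[-90,-84,-100],"turn":0},
    {"linear":[-112,-105,-100],"turn":0},
    {"linear":[-134,-126,-100],"turn":0},
    {"linear":[-157,-147,-100],"turn":0},
    {"linear":[-180,-168,-100],"turn":0},
    {"linear":[-202,-189,-100],"turn":0},
    {"linear":[-212,-199,-100],"turn":0},
    {"linear":[-214.8,-201.4,-100],"turn":0},
    {"linear":[-214.8,-201.4,-100],"turn":0},
    {"linear":[-214.8,-201.4,-100],"turn":0},
  ],
)

```text
t: 14.4
eef_pos: [594.7, 80.2, 206.3]
tcp_rot: [3.141, -0.0, 2.813]
ft_force: [0.6, -1.1, -1.3]
opening: 0.432
```

```bash
python3 -c "
from h import *
snap('wrist','w4')
to((595.1,79.4,116.5))"
```

```text
at [594.7  80.2 206.3] rot [ 3.141 -0.     2.813] open 41.0 F [-1.5  0.7 -0.6] t 14.45
(595.1, 79.4, 116.5) -> [-0.6 -0.6 89.8]
```

View pics/w4.png

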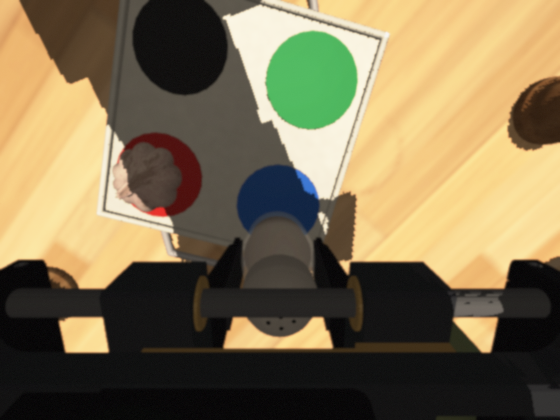

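The salt is held upright over the blue mat at (278,203). I'll lower it.

Request:
play_rows(
  targets=[
    {"linear":[-0.5,-0.5,30],"turn":0},
    {"linear":[-0.5,-0.5,55],"turn":0},
    {"linear":[-0.5,-0.5,75],"turn":0},
    {"linear":[-0.5,-0.5,84],"turn":0},
    {"linear":[-0.5,-0.5,88],"turn":0},
    {"linear":[-0.5,-0.5,90],"turn":0},
    {"linear":[-0.5,-0.5,90],"turn":0},
    {"linear":[-0.5,-0.5,90],"turn":0},
  ],
)

```text
t: 15.45
eef_pos: [595.5, 78.8, 116.7]
tcp_rot: [3.141, 0.001, 2.812]
ft_force: [-0.4, -0.0, -0.8]
opening: 0.429
```

Request:
play_rows(
  hand=85,
  targets=[
    {"linear":[0,0,0],"turn":0},
    {"linear":[0,0,0],"turn":0},
    {"linear":[0,0,0],"turn":0},
    {"linear":[0,0,0],"turn":0},
    {"linear":[0,0,0],"turn":0},
    {"linear":[0,0,0],"turn":0},
    {"linear":[0,0,0],"turn":0},
    {"linear":[0,0,-20],"turn":0},
    {"linear":[0,0,-50],"turn":0},
    {"linear":[0,0,-90],"turn":0},
    {"linear":[0,0,-125],"turn":0},
    {"linear":[0,0,-150],"turn":0},
    {"linear":[0,0,-150],"turn":0},
  ],
)

```text
t: 17.08
eef_pos: [595.7, 78.8, 267.8]
tcp_rot: [3.14, 0.003, 2.812]
ft_force: [-0.1, 0.3, -1.4]
opening: 0.893
```

```bash
python3 -c "
from h import *
to((492,-199,265),(492,-199,120))"
```

```text
at [595.7  78.8 267.8] rot [3.140e+00 3.000e-03 2.812e+00] open 84.9 F [-0.1  0.3 -1.4] t 17.075
(492, -199, 265) -> [   8.2 -296.4    2.4]
(492, -199, 120) -> [   8.7 -296.6  147.4]
```

Request:
play_rows(
  hand=95,
  targets=[
    {"linear":[1,-40,0],"turn":0},
    {"linear":[2,-80,0],"turn":0},
    {"linear":[3,-120,0],"turn":0},
    {"linear":[4,-160,0],"turn":0},
    {"linear":[6,-200,0],"turn":0},
    {"linear":[7,-240,0],"turn":0},
    {"linear":[8,-275,0],"turn":0},
    {"linear":[8.5,-296.5,0],"turn":0},
    {"linear":[8.5,-296.5,0],"turn":0},
    {"linear":[8.5,-296.5,25],"turn":0},
    {"linear":[8.5,-296.5,35],"turn":0},
    {"linear":[8.5,-296.5,35],"turn":0},
    {"linear":[8.5,-296.5,35],"turn":0},
  ],
)

```text
t: 18.7
eef_pos: [491.6, -198.8, 231.6]
tcp_rot: [-3.142, 0.001, 2.812]
ft_force: [0.3, -0.3, -0.1]
opening: 1.001
```

```bash
python3 -c "
from h import *
snap('wrist','w5');snap('top','t5')
to((492,-199,120))"
```

```text
at [ 491.5 -198.9  231.8] rot [-3.142e+00  1.000e-03  2.812e+00] open 94.9 F [-0.1 -0.3 -0.5] t 18.8
(492, -199, 120) -> [-3.000e-01  1.000e-01  1.118e+02]
```

View pics/w5.png

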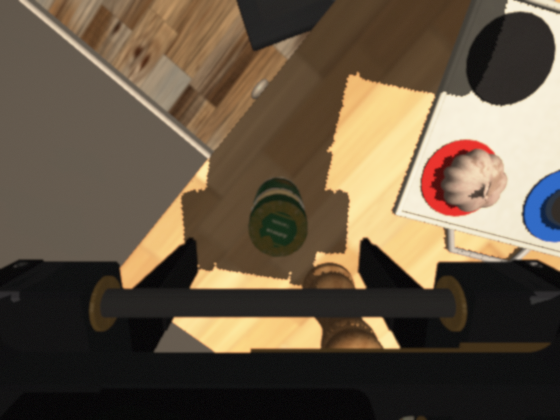

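View pics/t5.png

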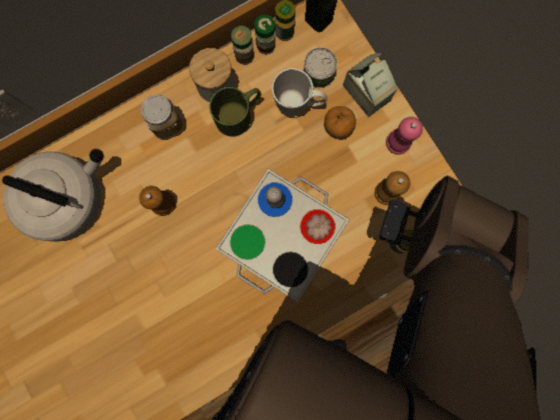

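The salt stands on blue at (274,197) in the top view. In the wrist view the jar at (278,222) is centred between the fingers, and the mill is clear behind. I'll descend.

Request:
play_rows(
  targets=[
    {"linear":[0,0,30],"turn":0},
    {"linear":[0,0,60],"turn":0},
    {"linear":[0,0,85],"turn":0},
    {"linear":[0,0,102],"turn":0},
    {"linear":[0,0,110],"turn":0},
    {"linear":[0,0,110],"turn":0},
    {"linear":[0,0,110],"turn":0},
  ],
)

```text
t: 19.68
eef_pos: [491.6, -199.1, 122.0]
tcp_rot: [-3.141, 0.001, 2.812]
ft_force: [0.5, -0.8, -0.7]
opening: 0.996
```

Request:
play_rows(
  hand=25,
  targets=[
    {"linear":[0,0,0],"turn":0},
    {"linear":[0,0,0],"turn":0},
    {"linear":[0,0,0],"turn":0},
    {"linear":[0,0,0],"turn":0},
    {"linear":[0,0,0],"turn":0},
    {"linear":[0,0,0],"turn":0},
    {"linear":[0,0,0],"turn":0},
    {"linear":[0,0,0],"turn":0},
    {"linear":[0,0,0],"turn":0},
  ],
)

```text
t: 20.8
eef_pos: [491.3, -199.0, 121.2]
tcp_rot: [3.141, -0.0, 2.812]
ft_force: [1.0, 0.1, -0.9]
opening: 0.475
```

```bash
python3 -c "
from h import *
to((499.6,142.8,265),(499.6,142.8,131))"
```

```text
at [ 491.3 -199.   121.2] rot [ 3.141 -0.     2.812] open 45.2 F [ 1.   0.1 -0.9] t 20.8
(499.6, 142.8, 265) -> [ 102.8  326.1 -143.8]
(499.6, 142.8, 131) -> [102.8 326.1  -9.8]
```

Request:
play_rows(
  targets=[
    {"linear":[0,0,-20],"turn":0},
    {"linear":[0,0,-50],"turn":0},
    {"linear":[0,0,-80],"turn":0},
    {"linear":[0,0,-115],"turn":0},
    {"linear":[0,0,-144],"turn":0},
    {"linear":[10,32,-144],"turn":0},
    {"linear":[20,64,-144],"turn":0},
    {"linear":[30,96,-144],"turn":0},
    {"linear":[40,128,-144],"turn":0},
    {"linear":[50,160,-144],"turn":0},
    {"linear":[60,192,-144],"turn":0},
    {"linear":[71,224,-144],"turn":0},
    {"linear":[81,256,-144],"turn":0},
    {"linear":[91,288,-144],"turn":0},
    {"linear":[99,314,-144],"turn":0},
    {"linear":[102.8,326.1,-144],"turn":0},
    {"linear":[102.8,326.1,-144],"turn":0},
    {"linear":[102.8,326.1,-120],"turn":0},
    {"linear":[102.8,326.1,-100],"turn":0},
    {"linear":[102.8,326.1,-100],"turn":0},
  ],
)

```text
t: 23.3
eef_pos: [499.3, 141.8, 220.3]
tcp_rot: [-3.14, -0.002, 2.811]
ft_force: [-0.4, 0.0, -0.9]
opening: 0.482
```

```bash
python3 -c "
from h import *
snap('wrist','w6')
to((499.6,142.8,131.4))"
```

```text
at [499.7 142.  221.2] rot [-3.141e+00 -1.000e-03  2.811e+00] open 45.6 F [-0.3 -0.5 -1.4] t 23.35
(499.6, 142.8, 131.4) -> [ 0.3  0.8 89.8]
```

View pics/w6.png

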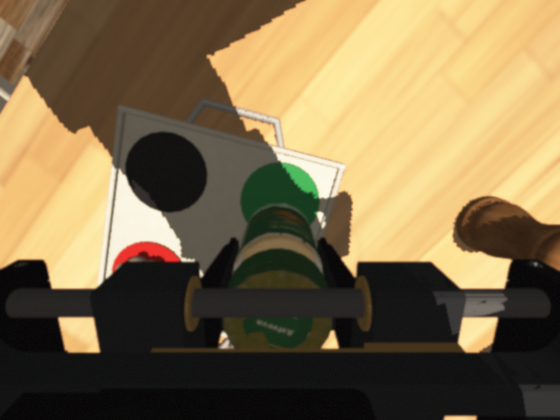

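The jar is held upright over the green mat at (280,195). I'll lower it.

Request:
play_rows(
  targets=[
    {"linear":[0,0.5,30],"turn":0},
    {"linear":[0,0.5,55],"turn":0},
    {"linear":[0,0.5,75],"turn":0},
    {"linear":[0,0.5,84],"turn":0},
    {"linear":[0,0.5,88],"turn":0},
    {"linear":[0,0.5,90],"turn":0},
    {"linear":[0,0.5,90],"turn":0},
    {"linear":[0,0.5,90],"turn":0},
  ],
)

```text
t: 24.35
eef_pos: [499.9, 143.3, 131.6]
tcp_rot: [3.141, 0.001, 2.812]
ft_force: [0.4, -0.1, -1.2]
opening: 0.479
```

Request:
play_rows(
  hand=85,
  targets=[
    {"linear":[0,0,0],"turn":0},
    {"linear":[0,0,0],"turn":0},
    {"linear":[0,0,0],"turn":0},
    {"linear":[0,0,0],"turn":0},
    {"linear":[0,0,0],"turn":0},
    {"linear":[0,0,0],"turn":0},
    {"linear":[0,0,0],"turn":0},
    {"linear":[0,0,-20],"turn":0},
    {"linear":[0,0,-50],"turn":0},
    {"linear":[0,0,-90],"turn":0},
    {"linear":[0,0,-125],"turn":0},
    {"linear":[0,0,-160],"turn":0},
    {"linear":[0,0,-160],"turn":0},
  ],
)

```text
t: 25.98
eef_pos: [500.3, 143.4, 293.5]
tcp_rot: [3.139, 0.004, 2.812]
ft_force: [0.6, 0.3, 0.1]
opening: 0.897
```

```bash
python3 -c "
from h import *
to((608.5,-175.5,290),(608.5,-175.5,157))
im,d,p=snap('top','t7'); C=cloud(p,d)
yy,xx=np.mgrid[:420,:560]
m=((xx-397)**2+(yy-183)**2<400)&(C[...,2]>125); P=C[m]; print(len(P),P.min(0),P.max(0),P.mean(0))"
```

```text
at [500.3 143.4 293.5] rot [3.139 0.004 2.812] open 85.3 F [0.6 0.3 0.1] t 25.975
(608.5, -175.5, 290) -> [-205.6 -266.7    3.7]
(608.5, -175.5, 157) -> [-205.1 -267.   136.7]
422 [ 423.90907753 -199.85540628  125.1393649 ] [ 632.10908885   71.09127834 1128.41121672] [ 606.31532336 -172.13595359  143.42729736]
```

Request:
play_rows(
  hand=95,
  targets=[
    {"linear":[-28,-36,0],"turn":0},
    {"linear":[-56,-72,0],"turn":0},
    {"linear":[-84,-109,0],"turn":0},
    {"linear":[-112,-145,0],"turn":0},
    {"linear":[-140,-181,0],"turn":0},
    {"linear":[-168,-218,0],"turn":0},
    {"linear":[-192,-250,0],"turn":0},
    {"linear":[-205.5,-267,0],"turn":0},
    {"linear":[-205.5,-267,0],"turn":0},
    {"linear":[-205.5,-267,20],"turn":0},
    {"linear":[-205.5,-267,20],"turn":0},
    {"linear":[-205.5,-267,20],"turn":0},
  ],
)

```text
t: 27.52
eef_pos: [607.8, -175.0, 271.8]
tcp_rot: [3.141, 0.0, 2.813]
ft_force: [0.4, 0.4, -0.3]
opening: 0.999
```

```bash
python3 -c "
from h import *
snap('wrist','w8');snap('top','t8')
to((608.5,-175.5,157))"
```

```text
at [ 607.9 -175.4  272. ] rot [3.142e+00 1.000e-03 2.812e+00] open 95.3 F [-0.   0.1 -0.1] t 27.625
(608.5, -175.5, 157) -> [-5.00e-01  1.00e-01  1.15e+02]
```

View pics/w8.png

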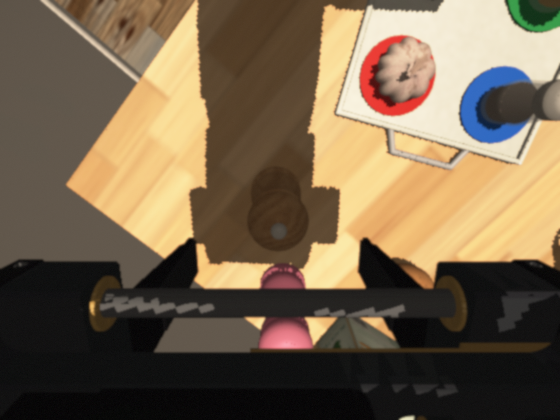

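View pics/t8.png

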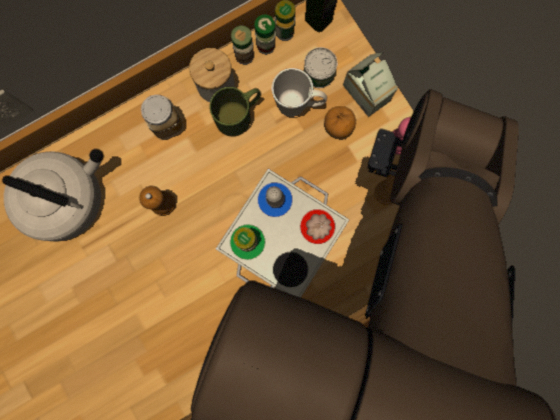

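The jar stands on green at (246,238). The mill's ball at (278,231) is centred between the fingers. I'll descend, stopping with the gripper body above the ball.

Request:
play_rows(
  targets=[
    {"linear":[0,0,25],"turn":0},
    {"linear":[0,0,50],"turn":0},
    {"linear":[0,0,75],"turn":0},
    {"linear":[0,0,95],"turn":0},
    {"linear":[0,0,107],"turn":0},
    {"linear":[0,0,113],"turn":0},
    {"linear":[0,0,113],"turn":0},
    {"linear":[0,0,113],"turn":0},
  ],
)

```text
t: 28.62
eef_pos: [608.0, -176.0, 158.9]
tcp_rot: [3.142, 0.001, 2.812]
ft_force: [0.3, 0.4, 0.0]
opening: 0.998
```

Request:
play_rows(
  hand=30,
  targets=[
    {"linear":[0,0,0],"turn":0},
    {"linear":[0,0,0],"turn":0},
    {"linear":[0,0,0],"turn":0},
    {"linear":[0,0,0],"turn":0},
    {"linear":[0,0,0],"turn":0},
    {"linear":[0,0,0],"turn":0},
    {"linear":[0,0,0],"turn":0},
    {"linear":[0,0,0],"turn":0},
    {"linear":[0,0,0],"turn":0},
  ],
)

```text
t: 29.75
eef_pos: [607.8, -175.9, 158.2]
tcp_rot: [3.142, 0.0, 2.812]
ft_force: [-0.8, -0.8, 0.5]
opening: 0.519
```

```bash
python3 -c "
from h import *
to((436.1,47.1,305),(436.1,47.1,168))"
```

```text
at [ 607.8 -175.9  158.2] rot [3.142 0.    2.812] open 49.4 F [-0.8 -0.8  0.5] t 29.75
(436.1, 47.1, 305) -> [ 234.6  155.4 -146.8]
(436.1, 47.1, 168) -> [234.6 155.4  -9.8]
```

Request:
play_rows(
  targets=[
    {"linear":[0,0,-15],"turn":0},
    {"linear":[0,0,-40],"turn":0},
    {"linear":[0,0,-70],"turn":0},
    {"linear":[0,0,-100],"turn":0},
    {"linear":[0,0,-125],"turn":0},
    {"linear":[0,0,-135],"turn":0},
    {"linear":[15,10,-135],"turn":0},
    {"linear":[39,26,-135],"turn":0},
    {"linear":[63,42,-135],"turn":0},
    {"linear":[87,58,-135],"turn":0},
    {"linear":[111,74,-135],"turn":0},
    {"linear":[135,90,-135],"turn":0},
    {"linear":[159,106,-135],"turn":0},
    {"linear":[183,121,-135],"turn":0},
    {"linear":[207,137,-135],"turn":0},
    {"linear":[225,149,-135],"turn":0},
    {"linear":[234.6,155.4,-135],"turn":0},
    {"linear":[234.6,155.4,-135],"turn":0},
    {"linear":[234.6,155.4,-135],"turn":0},
    {"linear":[234.6,155.4,-120],"turn":0},
  ],
)

```text
t: 32.25
eef_pos: [436.9, 46.6, 278.5]
tcp_rot: [3.141, 0.002, 2.811]
ft_force: [0.4, -0.5, -2.1]
opening: 0.516
```

Request:
play_rows(
  targets=[
    {"linear":[0,0,15],"turn":0},
    {"linear":[0,0,30],"turn":0},
    {"linear":[0,0,40],"turn":0},
    {"linear":[0,0,40],"turn":0},
    {"linear":[0,0,40],"turn":0},
  ],
)

```text
t: 32.88
eef_pos: [436.4, 47.0, 238.6]
tcp_rot: [3.141, 0.0, 2.812]
ft_force: [-1.4, -0.3, -1.5]
opening: 0.514
```

```bash
python3 -c "
from h import *
snap('wrist','w9');snap('scene','s9')
to((436.1,47.1,168.3))"
```

```text
at [436.3  47.1 238.7] rot [3.141e+00 1.000e-03 2.812e+00] open 49.2 F [ 0.4 -0.5 -0.5] t 32.975
(436.1, 47.1, 168.3) -> [ 0.3 -0.1 70.4]
```

View pics/w9.png

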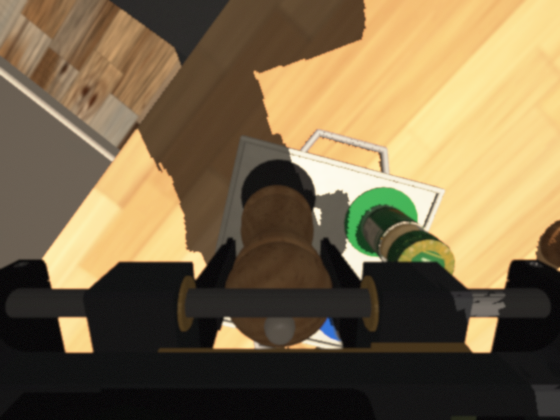

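View pics/s9.png

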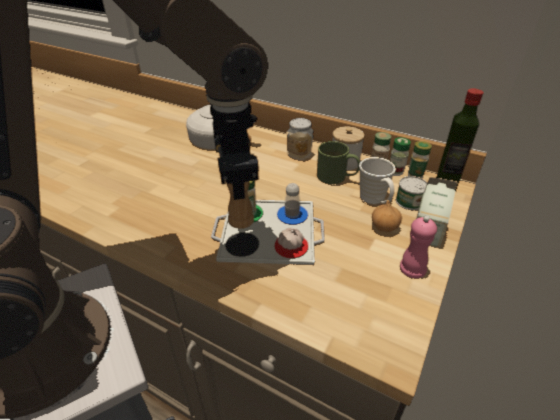

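The mill is held upright over the black mat at (278,185 in the wrist view). I'll lower it slowly.

Request:
play_rows(
  targets=[
    {"linear":[0,0,20],"turn":0},
    {"linear":[0,0,40],"turn":0},
    {"linear":[0,0,55],"turn":0},
    {"linear":[0,0,63],"turn":0},
    {"linear":[0,0,67],"turn":0},
    {"linear":[0,0,69],"turn":0},
    {"linear":[0,0,70.5],"turn":0},
    {"linear":[0,0,70.5],"turn":0},
    {"linear":[0,0,70.5],"turn":0},
  ],
)

```text
t: 34.1
eef_pos: [436.3, 47.1, 168.1]
tcp_rot: [3.141, 0.001, 2.812]
ft_force: [-0.5, 0.4, 5.2]
opening: 0.52
```

Request:
play_rows(
  hand=90,
  targets=[
    {"linear":[0,0,0],"turn":0},
    {"linear":[0,0,0],"turn":0},
    {"linear":[0,0,0],"turn":0},
    {"linear":[0,0,0],"turn":0},
    {"linear":[0,0,0],"turn":0},
    {"linear":[0,0,0],"turn":0},
    {"linear":[0,0,0],"turn":0},
    {"linear":[0,0,-15],"turn":0},
    {"linear":[0,0,-40],"turn":0},
    {"linear":[0,0,-70],"turn":0},
    {"linear":[0,0,-100],"turn":0},
    {"linear":[0,0,-120],"turn":0},
    {"linear":[0,0,-120],"turn":0},
  ],
)

```text
t: 35.72
eef_pos: [436.3, 47.1, 288.6]
tcp_rot: [3.141, 0.002, 2.812]
ft_force: [-0.6, 0.6, -0.3]
opening: 0.945
```

Request:
play_rows(
  targets=[
    {"linear":[35,35,0],"turn":0},
    {"linear":[70,70,0],"turn":0},
    {"linear":[105,105,0],"turn":0},
    {"linear":[140,140,0],"turn":0},
    {"linear":[175,175,0],"turn":0},
    {"linear":[210,210,0],"turn":0},
    {"linear":[230,230,0],"turn":0},
    {"linear":[230,230,0],"turn":0},
    {"linear":[230,230,0],"turn":0},
  ],
)

```text
t: 36.85
eef_pos: [293.0, 338.6, 287.0]
tcp_rot: [-3.14, -0.001, 2.812]
ft_force: [-0.2, 0.3, -0.6]
opening: 0.946
```

```bash
python3 - <<'E'
from h import *
im,d,p=snap('top','t10');snap('scene','s10'); C=cloud(p,d); q=np.load('pics/top0.npz'); C0=cloud(p,q['d'])
M=dict(blue=(595.1,79.4),black=(436.1,47.1),green=(499.6,142.8),red=(531.6,-16.3))
for n,(x,y) in M.items():
    m=(np.hypot(C[...,0]-x,C[...,1]-y)<40)&(C[...,2]>25)&(d>0); P=C[m]
    zt=np.percentile(P[:,2],99.5)
    T=P[P[:,2]>zt-20]; c=(T.min(0)+T.max(0))/2; print(n,'ztop %.0f'%zt,(c[:2]-[x,y]).round(1))
for n,(x,y) in dict(short=(590,336),onion=(770,-71)).items():
    for K in(C0,C):
        m=(np.hypot(K[...,0]-x,K[...,1]-y)<42)&(K[...,2]>40)&(K[...,2]<160); P=K[m]; print(n,len(P),P.mean(0).round(1),P[:,2].max().round(1))
to()
E
```

```text
blue ztop 101 [1.  1.5]
black ztop 160 [ 1.8 -0.1]
green ztop 119 [ 1.6 -1.2]
red ztop 68 [-0.8 -1. ]
short 590 [587.2 331.3 100.7] 131.3
short 595 [587.4 331.2 100.3] 133.1
onion 671 [766.5 -71.9  52.6] 78.7
onion 671 [766.4 -72.2  52.5] 77.7
at [293.4 338.4 287.4] rot [-3.141 -0.     2.811] open 90.0 F [-0.6 -0.7  0.4] t 36.95
```

View pics/t10.png

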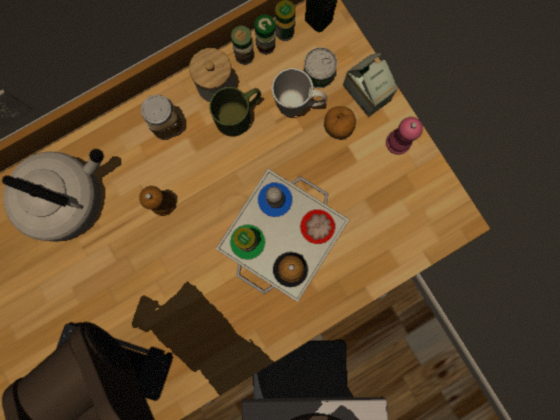

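View pics/s10.png

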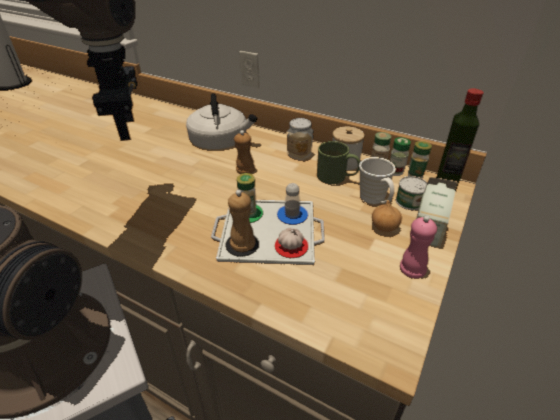

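All four are on their mats, within about 2 mm of centre and at the expected heights. The arm is clear, so I'll hand in.

```bash
python3 -c "
from cell import env
print(env.job_done())"
```

```text
the job is handed in; nothing more can be done
None
```

The job is handed in. The garlic stands on the red mat, the salt shaker on blue, the herb jar on green and the taller mill on black. I let go of each one and backed the arm off, with about 37 s of the 122 s used.

- **Placement:** the last top-camera check put each item within about 2 mm of its mat's centre. Their tops measured 68, 101, 119 and 160 mm in the same order. The expected heights were 68, 100, 116 and 160 mm; the jar's 3 mm excess matches its reading of 110 mm (true 106 mm) at the start.
- **Upright:** all four look upright in the final scene and top pictures. I did not measure their tilt.
- **Left alone:** the short mill and the onion moved less than 1 mm by the depth readings. The pink mill and the row of jars were not touched.
- **Forces:** readings were low throughout; the highest I saw was about 5 N, when the mill was set down.

None of the checks failed. `job_done` gives no verdict, so the judged result is not known to me.

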